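# Sweep walnut halves through the prep board's opening into its catch drawer

## Robot

A 6-joint arm with a two-finger parallel gripper is mounted at the origin on a cart in front of the work surface, level with it; the furniture and walls round the work are solid. World frame = base frame: x ahead of the robot, y to its left, z up, the work surface at z = 0. Lengths are in m, angles in rad, forces in N, time in s.
With the tool pointing down it reaches from about 0.4 to 0.825 m from the base axis. Payload 7 kg.
Tool frame: the origin (TCP) lies midway between the tips of the shut fingers; the grasp point (between the pads) lies 19 mm behind it; z points along the fingers, x is the direction in which the jaws open and shut, and the axes are right-handed (so a half turn about z gives the same grasp; the last joint's range is limited). The gripper opens to 88 mm and grips with 3 to 60 N. Pads are 19 mm wide; open, the fingers measure 130 mm over their backs; the gripper's body (78 mm by 193 mm) begins 47 mm behind the grasp point.
Start: joints at [1.636, 0.359, 0.012, 0, -1.224, -0.288], TCP at [0.149, 0.658, 0.227] pointing down, gripper open.
Joint ranges: [-3.07, 3.07], [-1.43, 2.12], [-1.02, 1.25], [-3.03, 1.67], [-3.05, -0], [-3.03, 3.03]. Speed limits (rad/s): [2.39, 2.39, 3.01, 3.14, 3.14, 3.14].

## Interface

Orientations are given as [roll, pitch, yaw] about the fixed x, y, z axes, in that order (R = Rz(yaw) Ry(pitch) Rx(roll)).
In Python, from station import arm, grab_frame, camera_params gives the robot as it stands.
- The arm moves only by the shell command python3 -m handwheel 'ROWS' [FORCE]. ROWS is JSON, a list that holds one entry, the list of rows, each a list of 5 numbers: the finger opening in m, from 0 to 0.0876, then the shift along the tool's x, y, z in m, then the turn about the tool's z in degrees. A call has 1 to 20 rows; each row is the pose to reach, as a shift and turn from the pose measured when the call began, along the tool's axes at that moment; what a row does not reach only later rows make up. A row lasts 1/12 s, in which the tool goes at most 41.7 mm and 7.16 degrees, less where a joint would pass 70% of its speed; a pose out of reach is approached as far as the arm can. A call with a gripper value outside its range is refused whole. The fingers move at their own pace and stop on an object; FORCE is the grip in N (left out, the last holds). Time passes only in rows, so rows that repeat a pose let the fingers close. It gives the time, the measured TCP pose, the force and the opening at its end, in the units of the state.
- arm.get_state(): the state, without advancing time (a new reading comes with each control period).
- grab_frame(name): name is "side" or "top"; returns the picture (400x640x3 uint8, blue, green, red); there is no depth.
- camera_params(name): a dict with "intrinsics" (3x3 intrinsics, pixels), "R" (3x3) and "t" (3): a world point X has camera coordinates R X + t. Camera axes: x right, y down, z forward; pixel columns grow to the right and rows downward; lengths in m; the calibration is good to about 2 mm. A picture is of the moment at which its call begins. camera_params takes no time and is no camera call.
- arm.job_done(): hands the job in, once; it reports no verdict.
The state is a dict: "t": time; "q": joint angles; "qd": joint speeds; "joint_efforts": joint torques, N m; "eef_pos": TCP position; "ee_rot": TCP orientation; "force": force on the tool from outside, world axes, zero at the start; "moment": the same for the moment, N m; "width": finger opening in m.
Only numpy, scipy, OpenCV 4.12 (cv2) and the standard library are available. Lean on these libraries where they do the work, as an engineer would, in place of code of your own. Each camera call takes 0.05 s, during which the arm holds its last target.

## Task

The catch drawer of the wooden prep board was left pulled out at the board's left end. Push the drawer fully home, so that it sits under the opening in the board, then sweep all four walnut halves across the board with your fingers so that they drop through the opening into the drawer. Only push and sweep: do not lift the walnuts, and leave the spice jar on the board and the two jars standing round it undisturbed.

Things in the scene. Friction and masses are not known exactly. Their poses are not given: they have to be found in the camera images.
- prep_board: wooden prep board, fixed: 230 mm along its x (depth), 440 mm along its y (length), flat top 58 mm above the worktop; a rim all round it is 11 mm wide and 8 mm higher. Origin: centre of its underside, on the worktop; z up; +y towards the end with the opening and drawer (the robot's left), x away from the robot; turned by up to 0.2 rad. Hollow below.
- opening (a point): centre of the rectangular opening in the board, level with its top, 147.5 mm from the board's centre along +y. It is 160 mm long along the board's x (80 mm to either side) and 65 mm wide along its y; a 29 mm strip of top remains between it and the rim at the +y end. Axes as the board's.
- catch_drawer (a joint): how far the drawer is pulled out, m: 0 = fully home (at its stop, front flush with the board's end, pan under the whole opening), at most 0.11. It slides out along the board's +y; pushing along -y closes it; friction about 2 N, it stays where it is left. It starts 75 to 100 mm out: walnuts would then drop past it.
- drawer_pull (a point): middle of the drawer's bar pull: steel bar, 10 mm diameter, 90 mm along the board's x, level, its axis 22 mm above the worktop and 25.5 mm in front (+y) of the drawer's wooden front (198 mm wide, 4 to 41 mm above the worktop). Moves with the drawer; when home it is 245.5 mm from the board's centre along +y. Axes as the board's.
- drawer_in (a point): centre of the inner floor of the drawer's open steel pan, 6 mm above the worktop; inside 182 mm along the board's x, 99 mm along its y, 33 mm deep. Moves with the drawer; when home it is 157.5 mm from the board's centre along +y. Axes as the board's.
- walnut_1: shelled walnut half, brown, furrowed dome with a flat underside, 33 x 28 mm and 13 mm high, 10 to 17 g; lies loose on the board's top, flat side down, about 15 mm or more short of the opening. Origin: centre of the flat underside; x along its length, z up at the start.
- walnut_2: shelled walnut half, brown, furrowed dome with a flat underside, 33 x 28 mm and 13 mm high, 10 to 17 g; lies loose on the board's top, flat side down, about 15 mm or more short of the opening. Origin: centre of the flat underside; x along its length, z up at the start.
- walnut_3: shelled walnut half, brown, furrowed dome with a flat underside, 33 x 28 mm and 13 mm high, 10 to 17 g; lies loose on the board's top, flat side down, about 15 mm or more short of the opening. Origin: centre of the flat underside; x along its length, z up at the start.
- walnut_4: shelled walnut half, brown, furrowed dome with a flat underside, 33 x 28 mm and 13 mm high, 10 to 17 g; lies loose on the board's top, flat side down, about 15 mm or more short of the opening. Origin: centre of the flat underside; x along its length, z up at the start.
- spice_jar: upright spice jar, 46 mm diameter, 106 mm high, green cap; stands on the board's top near its -y (right) end, more than 80 mm from every walnut; leave it. Origin: centre of its base.
- nut_jar: squat jar with a pale cap, 64 mm diameter, 97 mm high; stands on the worktop behind the board; leave it. Origin: centre of its base.
- lidded_jar: squat jar with a black cap, 63 mm diameter, 94 mm high; stands on the worktop to the right of the board; leave it. Origin: centre of its base.
Not all that is in view belongs to the job. What is shaped like the nut_jar but red or yellow is not meant.

How it is judged:
By the outcome, as a careful person would: the job done as asked, in the order asked, and still so for the second after the job is handed in, with the robot touching nothing.
It also fails if it takes over 64 s, if anything falls off the work surface, if the arm or the gripper's body presses on something with over 40 N, if the wrist force passes 120 N, or if a joint passes its speed limit or range.

## Working session

There is one attempt and no reset: what is moved stays moved. The work goes in short steps, Python scripts to look and compute and a shell command to move; the robot and the scene stay as the last step left them, time stands still between calls to the robot, and variables do not carry over. Pictures are saved under pics/ and viewed, and the job is handed in when it is done.

```bash
ls; mkdir -p pics; python3 - <<'E'
from station import arm, grab_frame, camera_params
import cv2
for n in("side","top"):
    cv2.imwrite(f"pics/{n}0.png",grab_frame(n)); p=camera_params(n); print(n,p)
s=arm.get_state(); print(s)
E
```

```text
pics
side {'intrinsics': array([[483.51106655,   0.        , 318.65634375],
       [  0.        , 483.51106655, 206.0326665 ],
       [  0.        ,   0.        ,   1.        ]]), 'R': array([[ 0.86581299, -0.50022161,  0.01209192],
       [-0.28235732, -0.50838604, -0.81352196],
       [ 0.41308863,  0.70094364, -0.58140847]]), 't': array([-0.53885211,  0.185747  ,  1.10877795])}
top {'intrinsics': array([[448.74279638,   0.        , 327.63326363],
       [  0.        , 448.74279638, 194.15668121],
       [  0.        ,   0.        ,   1.        ]]), 'R': array([[ 1.18945657e-02, -9.99928592e-01,  1.15294677e-03],
       [-9.93895242e-01, -1.19492595e-02, -1.09678908e-01],
       [ 1.09684853e-01,  1.58674669e-04, -9.93966402e-01]]), 't': array([-0.07094021,  0.58488449,  1.43477233])}
{'t': 0.1, 'q': array([ 1.63608112e+00,  3.59346330e-01,  1.11452865e-02, -2.96454250e-04,
       -1.22409858e+00, -2.88094216e-01]), 'qd': array([ 0.00073188, -0.0004377 ,  0.00282219,  0.00126625,  0.00017988,
        0.00030677]), 'joint_efforts': array([-2.54157530e-03, -5.84167314e+01,  2.93750811e+01,  7.01563239e+00,
        1.01513753e-02, -4.60526132e-05]), 'eef_pos': array([0.14909321, 0.65787894, 0.2256962 ]), 'ee_rot': array([-3.14143270e+00, -1.52052660e-03, -1.79370681e+00]), 'force': array([-0.14147661,  0.59855265, -0.12198033]), 'moment': array([ 0.01480485,  0.04598519, -0.01126639]), 'width': 0.08726712872662966}
```

View pics/side0.png

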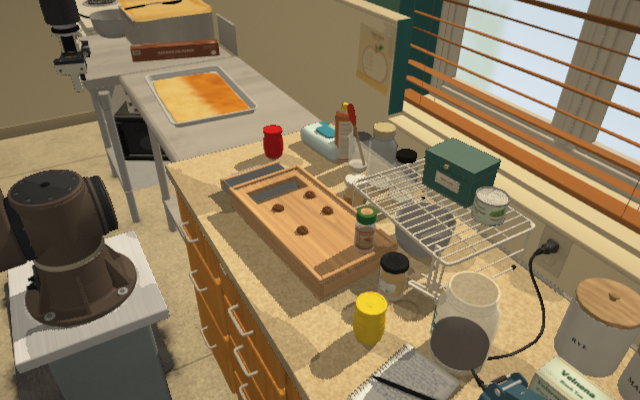

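View pics/top0.png

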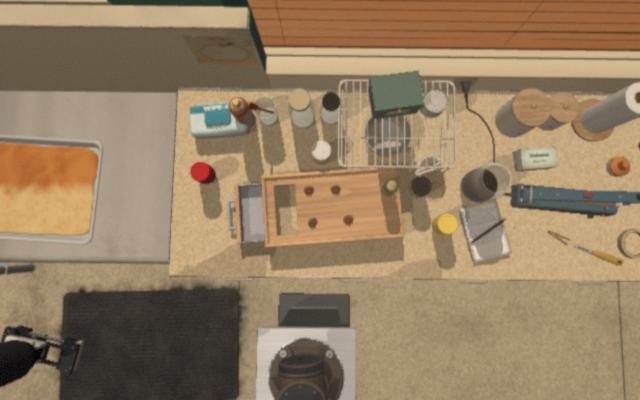

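```bash
cat > h.py <<'E'
import numpy as np,cv2
from station import camera_params
def ray(n,uv,z):
    p=camera_params(n);K,R,t=p["intrinsics"],p["R"],p["t"]
    d=R.T@np.linalg.inv(K)@np.array([uv[0],uv[1],1.]);c=-R.T@t
    return c+d*(z-c[2])/d[2]
def proj(n,X):
    p=camera_params(n);x=p["intrinsics"]@(p["R"]@np.array(X)+p["t"]);return x[:2]/x[2]
E
python3 - <<'E'
import cv2
im=cv2.imread("pics/top0.png");cv2.imwrite("pics/topc.png",cv2.resize(im[150:260,215:415],None,fx=4,fy=4,interpolation=cv2.INTER_CUBIC))
im=cv2.imread("pics/side0.png");cv2.imwrite("pics/sidec.png",cv2.resize(im[150:300,205:405],None,fx=4,fy=4,interpolation=cv2.INTER_CUBIC))
E
```

```text
(no output)
```

View pics/topc.png

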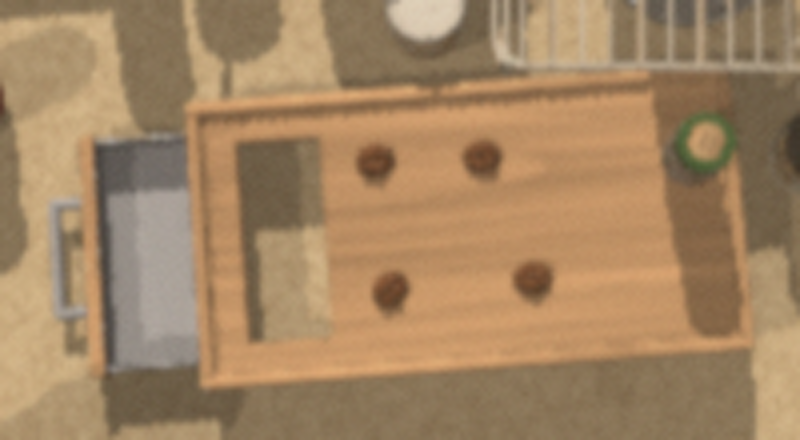

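View pics/sidec.png

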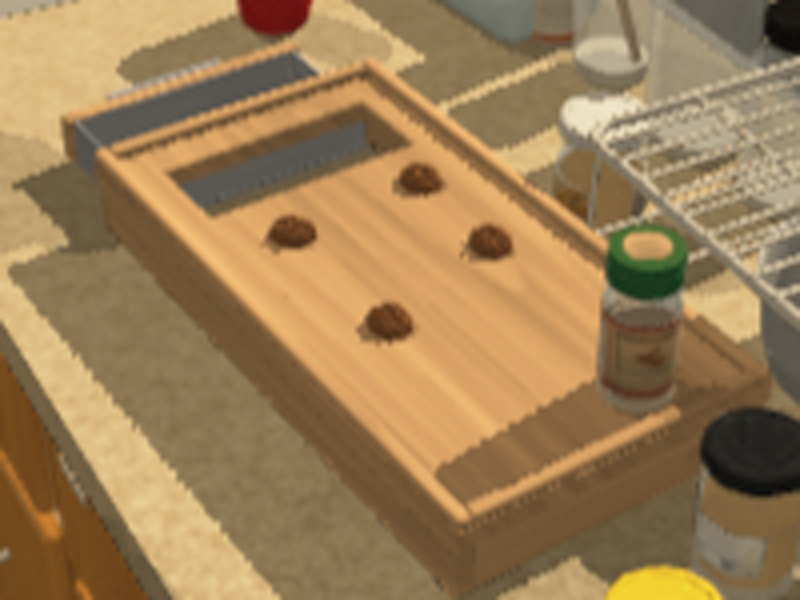

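```bash
cat > m.py <<'E'
from h import *
im=cv2.imread("pics/top0.png")
def T(x,y,z): return ray("top",(215+(x-1.5)/4,150+(y-1.5)/4),z)
cs=[((190,103),(.115,.22)),((750,348),(-.115,-.22)),((205,387),(-.115,.22))]
op=[((237,141),(.08,.18)),((322,138),(.08,.115)),((329,340),(-.08,.115)),((248,342),(-.08,.18))]
P=[];Q=[]
for uv,b in cs: P.append(T(*uv,.066)[:2]);Q.append(b)
for uv,b in op: P.append(T(*uv,.058)[:2]);Q.append(b)
P=np.array(P);Q=np.array(Q)
p0,q0=P.mean(0),Q.mean(0);H=(Q-q0).T@(P-p0);a=np.arctan2(H[0,1]-H[1,0],H[0,0]+H[1,1])
Rb=np.array([[np.cos(a),-np.sin(a)],[np.sin(a),np.cos(a)]]);c=p0-Rb@q0
def tob(w): return Rb.T@(np.array(w)[:2]-c)
def tow(b): return c+Rb@np.array(b)
if __name__=="__main__":
    print("yaw",a,"c",c,"res",np.round(P-(Q@Rb.T+c),4).tolist())
    hsv=cv2.cvtColor(im,cv2.COLOR_BGR2HSV)
    sub=im[150:260,215:415].astype(int)
    m=((sub.sum(2)<230)&(sub[:,:,2]>sub[:,:,0]+15)).astype(np.uint8)
    n,l,st,ce=cv2.connectedComponentsWithStats(m)
    for i in range(1,n):
        if st[i,4]>15:
            w=ray("top",ce[i]+[215,150],.064);print(np.round(ce[i]+[215,150],1),st[i,4],np.round(w,3),"board",np.round(tob(w),3))
    for nm,uv,z in(("pull",(55,260),.022),("front",(83,255),.041),("spice",(706,142),.164),("nut",(424,5),.097)):
        w=T(*uv,z);print(nm,np.round(w,3),np.round(tob(w),3))
    for b in((0,.147),(-.08,.147),(0,.33)):print(b,np.round(tow(b),3))
E
python3 m.py
```

```text
yaw 0.07990782571348916 c [ 0.54430092 -0.07774054] res [[-0.0013, -0.0039], [0.0025, 0.0052], [0.0019, -0.0036], [0.0011, 0.0013], [-0.0008, -0.0022], [-0.0031, 0.0018], [-0.0003, 0.0013]]
[412.7 185.4] 51 [ 0.614 -0.336  0.064] board [ 0.049 -0.263]
[387.3 190.7] 21 [ 0.596 -0.255  0.064] board [ 0.037 -0.181]
[309.2 190.8] 22 [ 0.592 -0.005  0.064] board [0.054 0.069]
[336.1 189.6] 16 [ 0.597 -0.091  0.064] board [ 0.052 -0.017]
[312.5 223.1] 23 [ 0.489 -0.017  0.064] board [-0.05   0.065]
pull [0.515 0.26  0.022] [-0.002  0.339]
front [0.519 0.234 0.041] [-0.001  0.312]
spice [ 0.601 -0.253  0.164] [ 0.042 -0.179]
nut [ 0.716 -0.04   0.097] [0.174 0.024]
(0, 0.147) [0.533 0.069]
(-0.08, 0.147) [0.453 0.062]
(0, 0.33) [0.518 0.251]
```

```bash
cat > tri.py <<'E'
from h import *
def tri(ut,us):
    A=[];
    cs=[];ds=[]
    for n,u in(("top",ut),("side",us)):
        a=ray(n,u,.3);b=ray(n,u,0.);cs.append(b);ds.append((a-b)/np.linalg.norm(a-b))
    M=np.c_[ds[0],-ds[1]];s=np.linalg.lstsq(M,cs[1]-cs[0],rcond=None)[0]
    p,q=cs[0]+s[0]*ds[0],cs[1]+s[1]*ds[1];return (p+q)/2,np.linalg.norm(p-q)
E
python3 - <<'E'
from m import *; from tri import *
p,e=tri((339,167),(355,182));print("rack",p,e,tob(p))
print("red",ray("top",(203,173),.097),tob(ray("top",(203,173),.097)))
w=T(533,279,.064);print("w4",w,tob(w))
im=cv2.imread("pics/side0.png");im=cv2.resize(im,None,fx=4,fy=4,interpolation=cv2.INTER_CUBIC)
def d(b,z,c): 
    u=proj("side",[*tow(b),z]);cv2.circle(im,tuple(int(v) for v in u*4+1.5),4,c,-1)
for b in((.115,.22),(-.115,.22),(-.115,-.22),(.115,-.22)):d(b,.066,(255,0,0))
for b in((.08,.18),(-.08,.18),(-.08,.115),(.08,.115)):d(b,.058,(0,0,255))
for b in((.054,.069),(.052,-.017),(-.05,.065),tob(w)):d(b,.064,(0,255,0))
cv2.imwrite("pics/chk.png",im[600:1200,820:1620])
E
```

```text
rack [ 0.66317337 -0.10044659  0.13541717] 0.011073111778750607 [ 0.11668067 -0.03212233]
red [0.64065097 0.32806016 0.097     ] [0.12843475 0.39681489]
w4 [ 0.5023247  -0.12923485  0.064     ] [-0.0459527  -0.04797934]
```

View pics/chk.png

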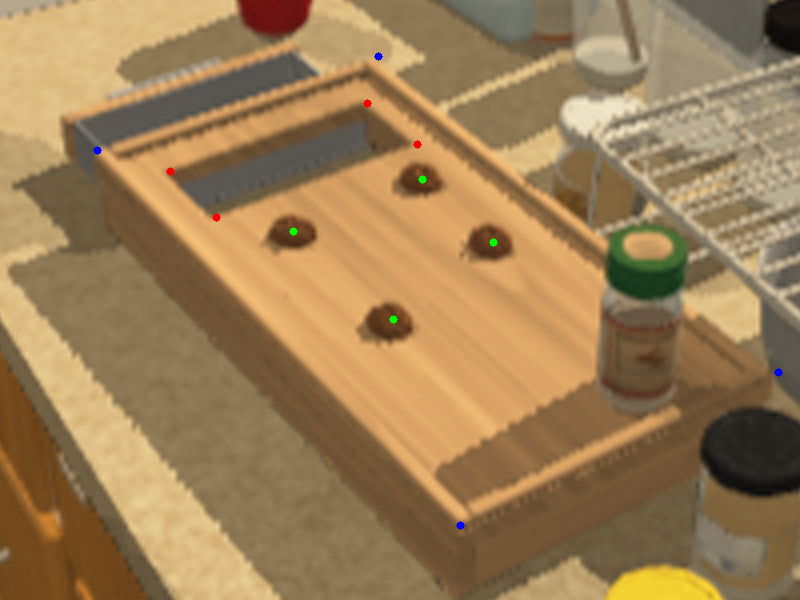

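```bash
python3 -m handwheel '[[[0,0.05,-0.07,0,12],[0,0.1,-0.14,0,24],[0,0.14,-0.205,0,36],[0,0.18,-0.265,0,48],[0,0.21,-0.31,0,60],[0,0.24,-0.35,0,72.8],[0,0.26,-0.38,0,72.8],[0,0.28,-0.412,0,72.8],[0,0.28,-0.412,0,72.8],[0,0.28,-0.412,0,72.8],[0,0.28,-0.412,0,72.8],[0,0.28,-0.412,0,72.8],[0,0.28,-0.412,0,72.8],[0,0.28,-0.412,0,72.8],[0,0.28,-0.412,0,72.8],[0,0.28,-0.412,0,72.8]]]' 20
python3 - <<'E'
from station import *
import cv2
from m import *
s=arm.get_state();print(s["eef_pos"],tob(s["eef_pos"]),s["ee_rot"],s["t"])
a=grab_frame("top")[100:280,150:420];b=grab_frame("side")[0:300,120:420]
cv2.imwrite("pics/t1.png",cv2.resize(a,None,fx=2.8,fy=2.8));cv2.imwrite("pics/s1.png",cv2.resize(b,None,fx=2,fy=2))
E
```

```text
t: 1.43
eef_pos: [0.4884, 0.2943, 0.226]
ee_rot: [-3.14, -0.001, -3.064]
force: [0.4, -0.3, -0.2]
width: 0.0005
[0.48843003 0.29429399 0.22602294] [-0.02599577  0.37530717] [-3.14005562e+00 -6.26767169e-04 -3.06355052e+00] 1.4333
```

View pics/t1.png

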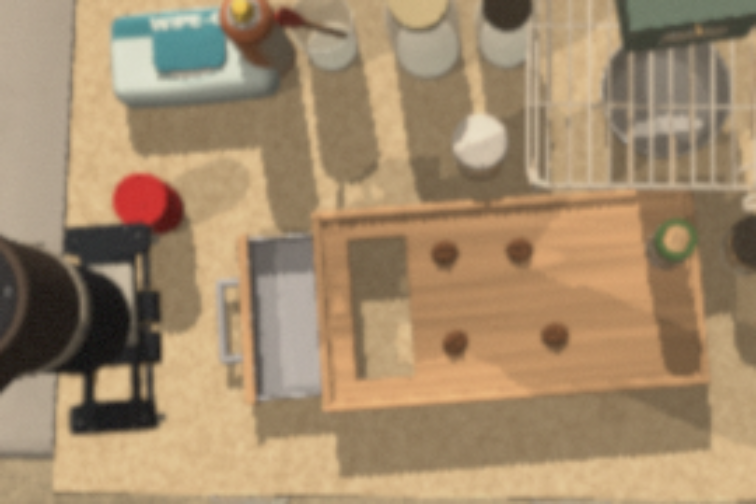

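View pics/s1.png

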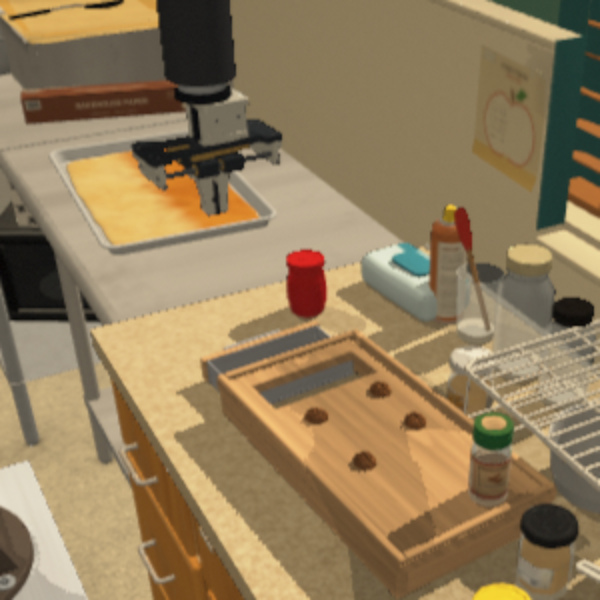

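```bash
python3 -m handwheel '[[[0,0,0,0.04,0],[0,0,0,0.08,0],[0,0,0,0.12,0],[0,0,0,0.16,0],[0,0,0,0.19,0],[0,0,0,0.205,0],[0,0,0,0.21,0],[0,0,0,0.21,0],[0,0,0,0.21,0],[0,-0.01,0.21,0.21,0]]]' 20 --help 2>&1 | head -3
```

```text
invalid input: not JSON, or not a number
```

```bash
python3 -m handwheel '[[[0,0,0,0.04,0],[0,0,0,0.08,0],[0,0,0,0.12,0],[0,0,0,0.16,0],[0,0,0,0.19,0],[0,0,0,0.205,0],[0,0,0,0.21,0],[0,0,0,0.21,0],[0,0,0,0.21,0]]]' 20
python3 - <<'E'
from station import *
import cv2
from m import *
s=arm.get_state();print(s["eef_pos"],tob(s["eef_pos"]),s["t"])
b=grab_frame("side")[100:250,180:380]
cv2.imwrite("pics/s2.png",cv2.resize(b,None,fx=4,fy=4))
E
```

```text
t: 2.28
eef_pos: [0.4884, 0.2955, 0.017]
ee_rot: [-3.141, 0.0, -3.061]
force: [0.7, -0.4, 1.2]
width: 0.0007
[0.48840116 0.29552589 0.01703408] [-0.02592622  0.37653743] 2.2833
```

View pics/s2.png

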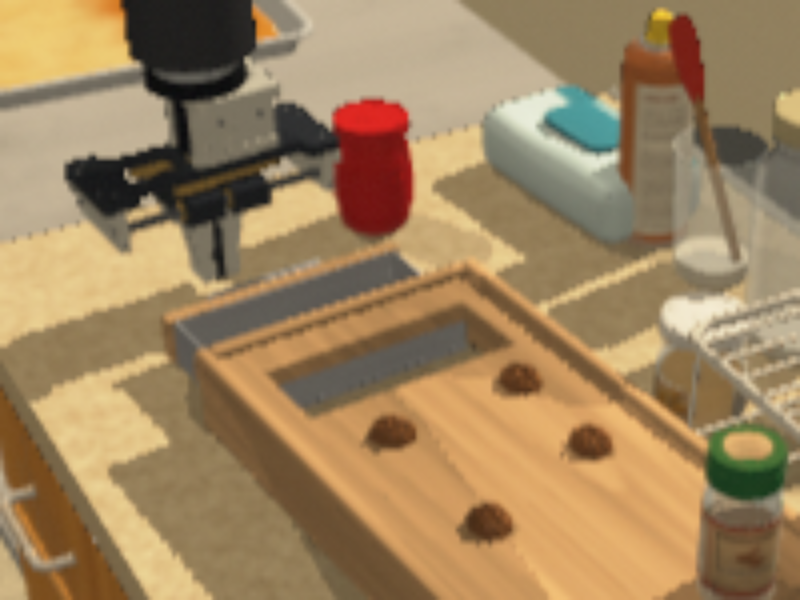

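The fingers (s2 ~(215,270)) stand in front of the bar pull, clear of the red jar (372,165). Now I push.

```bash
python3 -m handwheel '[[[0,0,-0.012,0,0],[0,0,-0.022,0,0],[0,0,-0.032,0,0],[0,0,-0.042,0,0],[0,0,-0.052,0,0],[0,0,-0.062,0,0],[0,0,-0.072,0,0],[0,0,-0.082,0,0],[0,0,-0.09,0,0],[0,0,-0.096,0,0],[0,0,-0.1,0,0],[0,0,-0.104,0,0]]]' 20
python3 - <<'E'
from station import *
from m import *
s=arm.get_state();print(tob(s["eef_pos"]),s["force"])
E
```

```text
t: 3.33
eef_pos: [0.497, 0.1914, 0.0174]
ee_rot: [-3.141, 0.001, -3.062]
force: [0.8, 2.3, 1.4]
width: 0.0005
[-0.0256344   0.27208556] [0.84007317 2.25488078 1.44182257]
```

```bash
python3 -m handwheel '[[[0,0,-0.004,0,0],[0,0,-0.007,0,0],[0,0,-0.01,0,0],[0,0,-0.01,0,0]]]' 20;  python3 -m handwheel '[[[0,0,-0.002,0,0],[0,0,-0.003,0,0],[0,0,-0.003,0,0]]]' 20
python3 - <<'E'
from station import *
from m import *
s=arm.get_state();print(tob(s["eef_pos"]),s["force"])
E
```

```text
t: 3.67
eef_pos: [0.4977, 0.1816, 0.0173]
ee_rot: [3.141, 0.001, -3.062]
force: [0.4, 3.9, 0.1]
width: 0.0005
t: 3.92
eef_pos: [0.4981, 0.1811, 0.0173]
ee_rot: [3.138, 0.003, -3.062]
force: [-5.4, 15.2, -0.3]
width: 0.0001
[-0.02541227  0.26175382] [-5.43604946 15.19331771 -0.2839142 ]
```

```bash
python3 -m handwheel '[[[0,0,0.01,0,0],[0,0,0.025,0,0],[0,0,0.03,-0.03,0],[0,0,0.03,-0.07,0],[0,0,0.03,-0.11,0],[0,0,0.03,-0.14,0],[0,0,0.03,-0.14,0],[0,0,0.03,-0.14,0]]]' 20
python3 - <<'E'
from station import *
import cv2
from m import *
s=arm.get_state();print(s["eef_pos"],tob(s["eef_pos"]),s["force"],s["ee_rot"],s["t"])
a=grab_frame("top")[150:260,215:415]
cv2.imwrite("pics/t3.png",cv2.resize(a,None,fx=4,fy=4,interpolation=cv2.INTER_CUBIC))
a=grab_frame("side")[150:300,205:405]
cv2.imwrite("pics/s3.png",cv2.resize(a,None,fx=4,fy=4,interpolation=cv2.INTER_CUBIC))
E
```

```text
t: 4.58
eef_pos: [0.4957, 0.2114, 0.1593]
ee_rot: [3.136, 0.005, -3.062]
force: [-0.8, 0.1, -0.9]
width: 0.0008
[0.4957376  0.21139474 0.15927814] [-0.02532877  0.29208912] [-0.8378885   0.05867111 -0.94861945] [ 3.1360345   0.00494393 -3.06179058] 4.5833
```

View pics/t3.png

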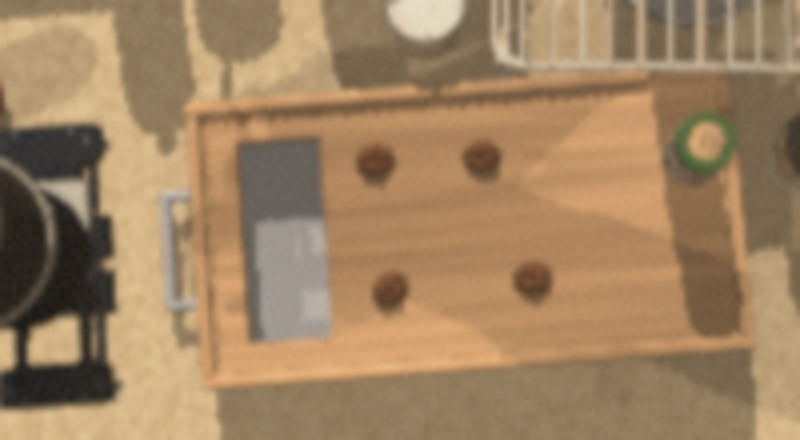

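View pics/s3.png

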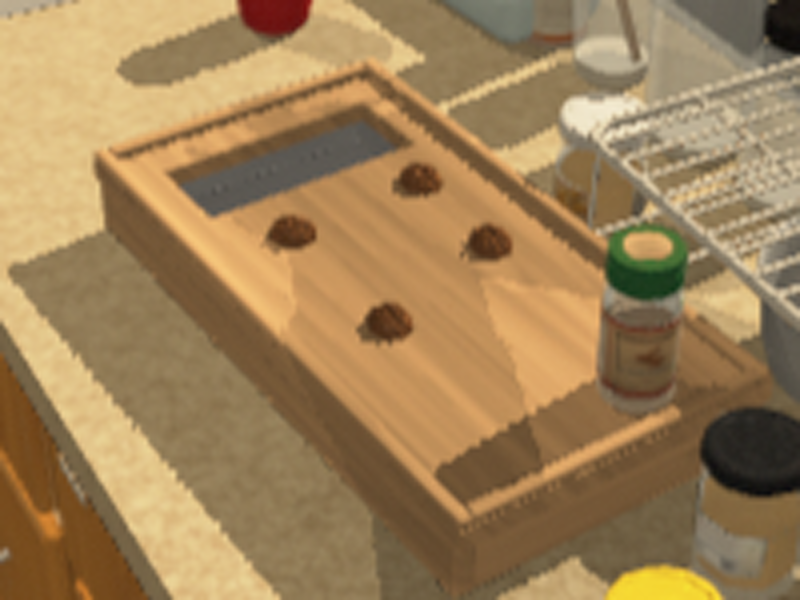

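```bash
python3 -m handwheel '[[[0.08,0,-0.035,0,0],[0.08,-0.005,-0.07,0,0],[0.08,-0.01,-0.105,0,0],[0.08,-0.015,-0.14,0,0],[0.08,-0.02,-0.175,0,0],[0.08,-0.027,-0.21,0,0],[0.08,-0.027,-0.24,0,0],[0.08,-0.027,-0.258,0,0],[0.08,-0.027,-0.264,0,0],[0.08,-0.027,-0.264,0,0],[0.08,-0.027,-0.264,0,0],[0.08,-0.027,-0.264,0.03,0],[0.08,-0.027,-0.264,0.05,0],[0.08,-0.027,-0.264,0.06,0],[0.08,-0.027,-0.264,0.06,0]]]' 20
python3 - <<'E'
from station import *
import cv2
from m import *
s=arm.get_state();print(s["eef_pos"],tob(s["eef_pos"]),s["width"],s["ee_rot"],s["t"])
a=grab_frame("top")[150:260,215:415]
cv2.imwrite("pics/t4.png",cv2.resize(a,None,fx=4,fy=4,interpolation=cv2.INTER_CUBIC))
a=grab_frame("side")[100:250,205:405]
cv2.imwrite("pics/s4.png",cv2.resize(a,None,fx=4,fy=4,interpolation=cv2.INTER_CUBIC))
E
```

```text
t: 5.93
eef_pos: [0.5407, -0.0497, 0.0934]
ee_rot: [3.139, -0.004, -3.061]
force: [0.8, 0.2, -0.6]
width: 0.0797
[ 0.5406561  -0.04974359  0.09341873] [-0.0013984   0.02819855] 0.07965534308053614 [ 3.13900779 -0.00387345 -3.06102919] 5.9333
```

View pics/t4.png

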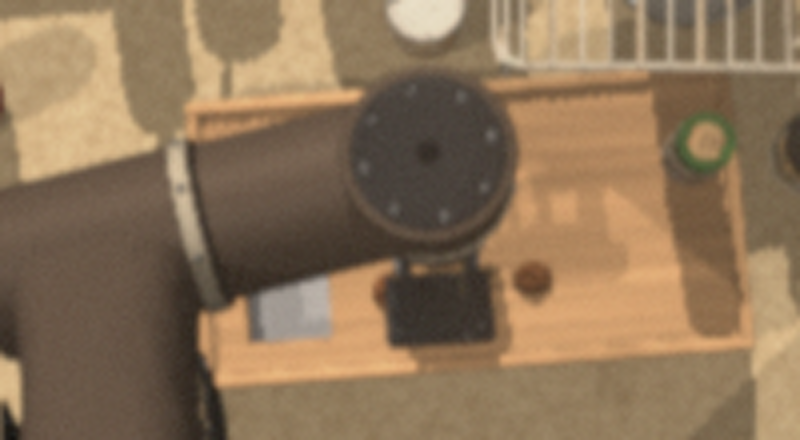

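View pics/s4.png

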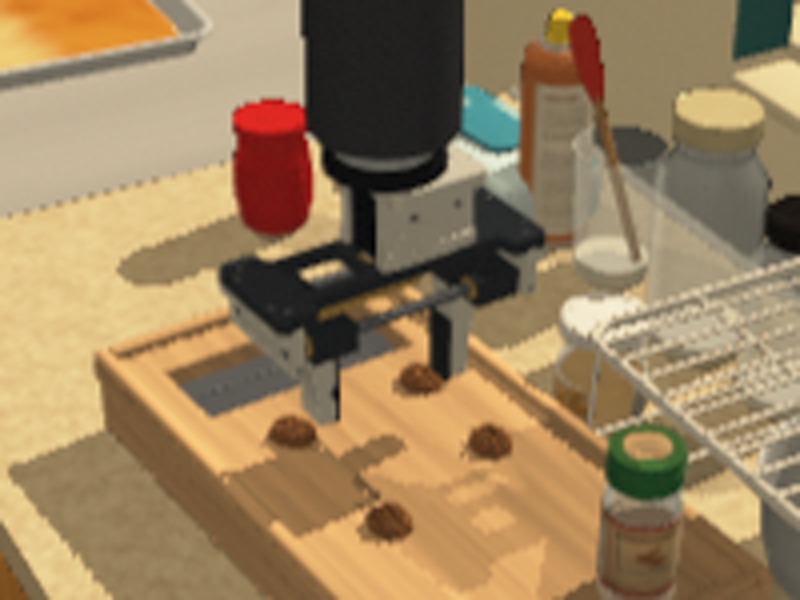

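```bash
python3 -m handwheel '[[[0.08,-0.003,0,0.015,0],[0.08,-0.003,0,0.026,0],[0.08,-0.003,0,0.031,0],[0.08,-0.003,0,0.032,0],[0.08,-0.003,0,0.032,0]]]' 20
python3 - <<'E'
from station import *
import cv2
from m import *
s=arm.get_state();print(s["eef_pos"],tob(s["eef_pos"]),s["width"],s["force"],s["t"])
a=grab_frame("side")[150:270,225:385]
cv2.imwrite("pics/s5.png",cv2.resize(a,None,fx=5,fy=5,interpolation=cv2.INTER_CUBIC))
E
```

```text
t: 6.45
eef_pos: [0.5461, -0.0493, 0.0648]
ee_rot: [3.139, 0.001, -3.06]
force: [0.1, -0.2, 1.0]
width: 0.0801
[ 0.546089   -0.04934277  0.06484975] [0.00404916 0.02816442] 0.0800589826955583 [ 0.10306059 -0.15103365  1.03837811] 6.45
```

View pics/s5.png

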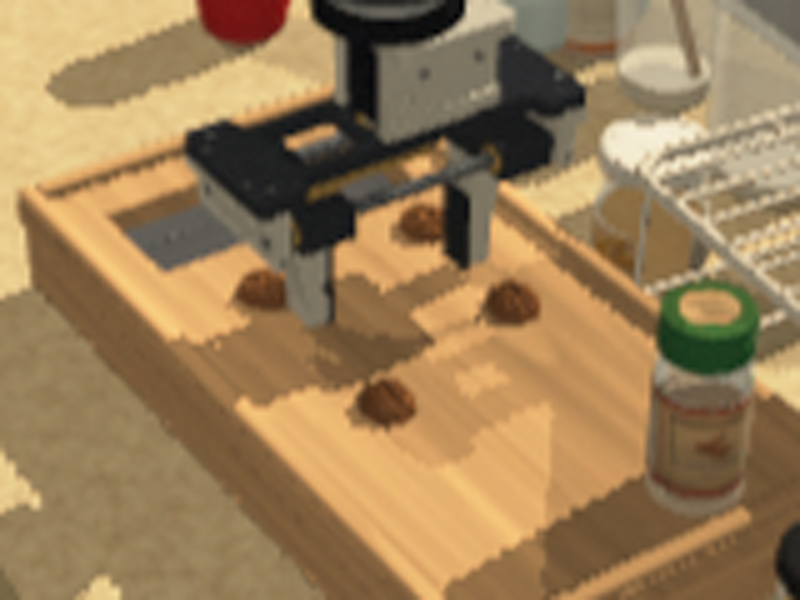

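```bash
python3 - <<'E'
from m import *
for nm,uv,z in(("far",(474,262),.065),("near",(318,322),.065),("nutfar",(425,222),.064),("nutnear",(265,290),.064),("nearL",(290,318),.065),("nearR",(333,318),.065),("farL",(448,262),.065),("farR",(495,258),.065)):
    print(nm,np.round(tob(ray("side",(225+(uv[0]-2)/5,150+(uv[1]-2)/5),z)),4))
E
```

```text
far [0.0536 0.0251]
near [-0.0433  0.0253]
nutfar [0.0538 0.0721]
nutnear [-0.0509  0.0657]
nearL [-0.0535  0.0362]
nearR [-0.0351  0.024 ]
farL [0.0421 0.0327]
farR [0.065  0.0219]
```

```bash
python3 -m handwheel '[[[0.085,0.004,0,0.004,0],[0.085,0.004,0,0.004,0],[0.085,0.004,0.006,0.004,0],[0.085,0.004,0.012,0.004,0],[0.085,0.004,0.019,0.004,0],[0.085,0.004,0.026,0.004,0],[0.085,0.004,0.033,0.004,0],[0.085,0.004,0.04,0.004,0],[0.085,0.004,0.047,0.004,0]]]' 20
python3 - <<'E'
from station import *
import cv2
from m import *
s=arm.get_state();print(s["eef_pos"],tob(s["eef_pos"]),s["width"],s["force"],s["t"])
a=grab_frame("side")[150:270,225:385]
cv2.imwrite("pics/s6.png",cv2.resize(a,None,fx=5,fy=5,interpolation=cv2.INTER_CUBIC))
E
```

```text
t: 7.25
eef_pos: [0.5384, -0.002, 0.0612]
ee_rot: [3.139, 0.002, -3.06]
force: [0.6, -0.2, 0.4]
width: 0.0849
[ 0.53842907 -0.0019548   0.06123709] [0.00019632 0.07601262] 0.08489208366151726 [ 0.61599808 -0.19371783  0.38967416] 7.25
```

View pics/s6.png

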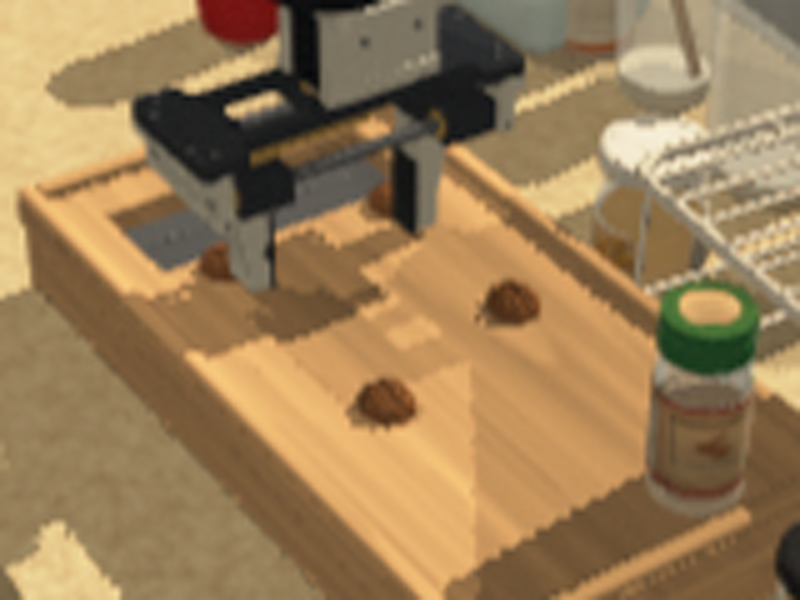

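Both nuts (215,262) and (383,200) ride in front of their fingers, so I carry on to the opening.

```bash
python3 -m handwheel '[[[0.085,0,0.007,0,0],[0.085,0,0.014,0,0],[0.085,0,0.021,0,0],[0.085,0,0.028,0,0],[0.085,0,0.035,0,0],[0.085,0,0.042,0,0],[0.085,0,0.048,0,0],[0.085,0,0.052,0,0],[0.085,0,0.052,0,0],[0.085,0,0.052,0,0]]]' 20
python3 - <<'E'
from station import *
import cv2
from m import *
s=arm.get_state();print(s["eef_pos"],tob(s["eef_pos"]),s["width"],s["force"],s["t"])
a=grab_frame("side")[150:270,225:385]
cv2.imwrite("pics/s7.png",cv2.resize(a,None,fx=5,fy=5,interpolation=cv2.INTER_CUBIC))
E
```

```text
t: 8.13
eef_pos: [0.5342, 0.0509, 0.0613]
ee_rot: [3.139, 0.002, -3.059]
force: [-0.5, 0.3, 0.1]
width: 0.0851
[0.5341835  0.05089878 0.06134918] [0.00018321 0.12903644] 0.08507364493928593 [-0.48269635  0.34556303  0.06396731] 8.1333
```

View pics/s7.png

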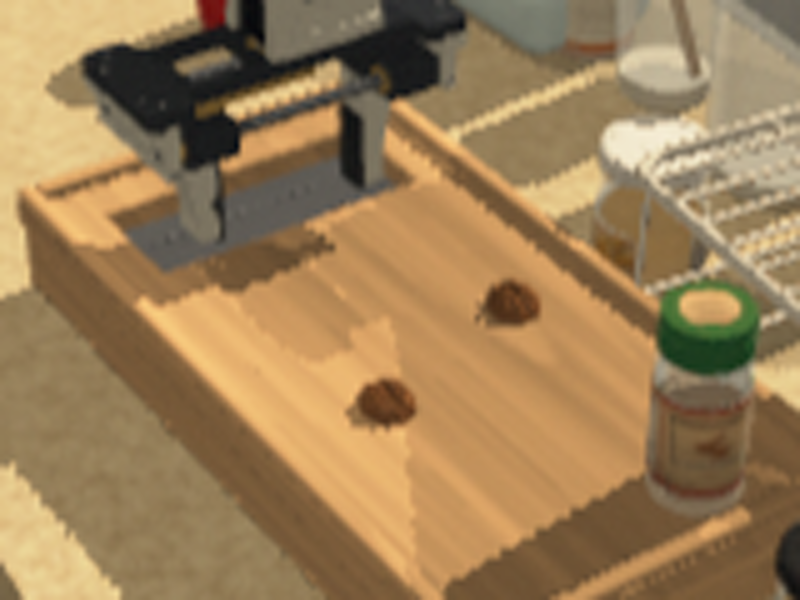

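```bash
python3 -m handwheel '[[[0.085,0,0,-0.03,0],[0.085,0,0,-0.06,0],[0.085,0,-0.02,-0.06,0],[0.085,0,-0.05,-0.06,0],[0.085,0,-0.085,-0.06,0],[0.085,0,-0.12,-0.06,0],[0.085,0,-0.15,-0.06,0],[0.085,-0.003,-0.18,-0.06,0],[0.085,-0.003,-0.2,-0.06,0],[0.085,-0.003,-0.209,-0.06,0],[0.085,-0.003,-0.209,-0.06,0],[0.085,-0.003,-0.209,-0.06,0]]]' 20
python3 - <<'E'
from station import *
import cv2
from m import *
for x in(520,600,700):print(tob(T(x,68,.135)))
for uv in((512,300),(386,402)):print("nut",tob(ray("side",(225+(uv[0]-2)/5,150+(uv[1]-2)/5),.064)))
s=arm.get_state();print(s["eef_pos"],tob(s["eef_pos"]),s["width"],s["ee_rot"],s["t"])
a=grab_frame("side")[130:280,225:425]
cv2.imwrite("pics/s8.png",cv2.resize(a,None,fx=4,fy=4,interpolation=cv2.INTER_CUBIC))
a=grab_frame("top")[150:260,215:415]
cv2.imwrite("pics/t8.png",cv2.resize(a,None,fx=4,fy=4,interpolation=cv2.INTER_CUBIC))
E
```

```text
t: 9.18
eef_pos: [0.5539, -0.1579, 0.1205]
ee_rot: [3.139, 0.001, -3.061]
force: [0.2, 1.0, 0.4]
width: 0.0852
[ 0.11207385 -0.04628522]
[ 0.10792711 -0.10734051]
[ 0.10274308 -0.18366857]
nut [ 0.05132879 -0.01298883]
nut [-0.04957515 -0.04820016]
[ 0.55389258 -0.1579231   0.12054688] [ 0.00316065 -0.08069234] 0.08519157485377747 [ 3.13877910e+00  1.35247685e-03 -3.06098633e+00] 9.1833
```

View pics/s8.png

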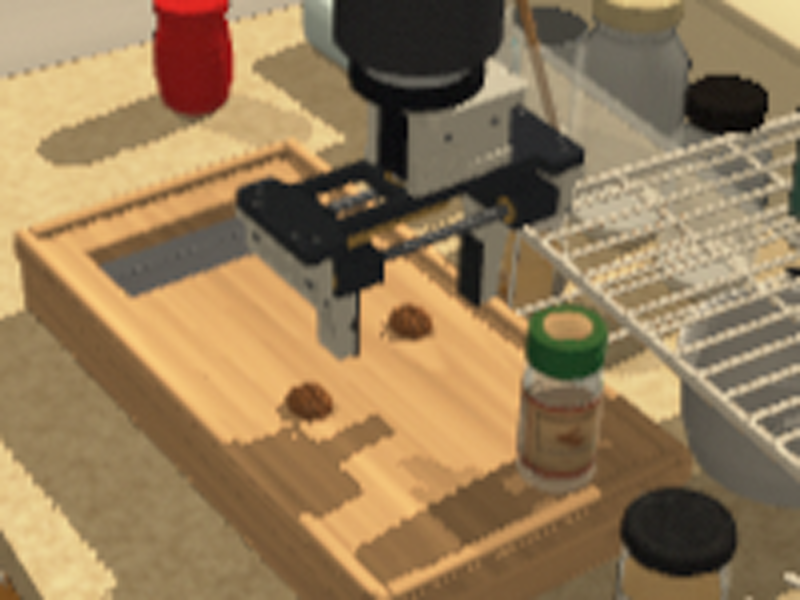

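View pics/t8.png

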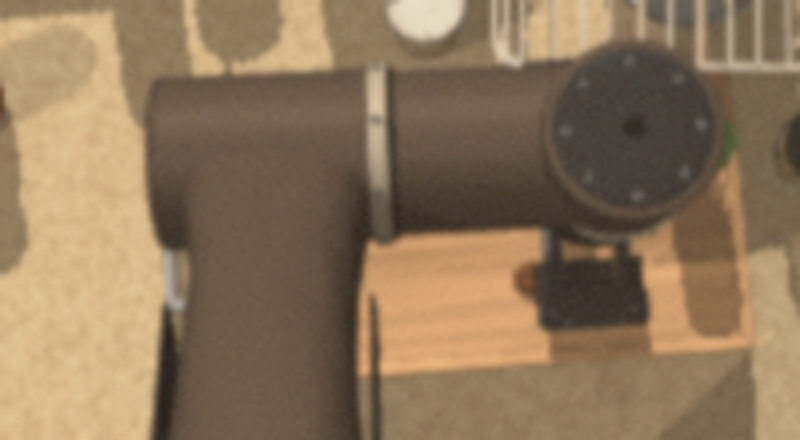

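```bash
python3 -m handwheel '[[[0.081,0.005,0,0,0],[0.081,0.005,0,0,0],[0.081,0.005,0,0.02,0],[0.081,0.005,0,0.04,0],[0.081,0.005,0,0.054,0],[0.081,0.005,0,0.059,0],[0.081,0.005,0,0.059,0],[0.081,0.005,0,0.059,0]]]' 20
python3 - <<'E'
from station import *
import cv2
from m import *
s=arm.get_state();print(s["eef_pos"],tob(s["eef_pos"]),s["width"],s["force"],s["t"])
a=grab_frame("side")[150:270,225:385]
cv2.imwrite("pics/s9.png",cv2.resize(a,None,fx=5,fy=5,interpolation=cv2.INTER_CUBIC))
E
```

```text
t: 9.95
eef_pos: [0.5495, -0.1569, 0.0622]
ee_rot: [3.139, 0.002, -3.058]
force: [0.9, -0.0, 0.9]
width: 0.0807
[ 0.54949405 -0.15688447  0.062241  ] [-0.00114093 -0.07930592] 0.08073975936593095 [ 0.90639796 -0.03652435  0.90403116] 9.95
```

View pics/s9.png

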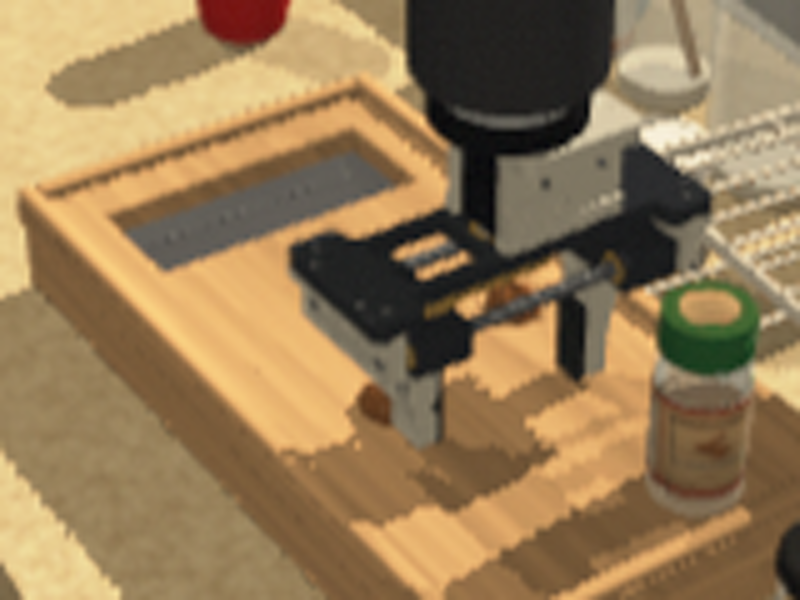

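```bash
python3 -m handwheel '[[[0.081,0,0.006,0,0],[0.081,0,0.012,0,0],[0.081,0,0.019,0,0],[0.081,0,0.026,0,0],[0.081,0,0.033,0,0],[0.081,0,0.04,0,0],[0.081,0,0.047,0,0],[0.081,0,0.054,0,0],[0.081,0,0.061,0,0],[0.081,0,0.068,0,0],[0.081,0,0.075,0,0],[0.081,0,0.082,0,0],[0.081,0,0.088,0,0]]]' 20
python3 - <<'E'
from station import *
import cv2
from m import *
s=arm.get_state();print(s["eef_pos"],tob(s["eef_pos"]),s["width"],s["force"],s["t"])
a=grab_frame("side")[150:270,225:385]
cv2.imwrite("pics/s10.png",cv2.resize(a,None,fx=5,fy=5,interpolation=cv2.INTER_CUBIC))
E
```

```text
t: 11.08
eef_pos: [0.5426, -0.0687, 0.0631]
ee_rot: [3.139, 0.003, -3.058]
force: [0.6, -4.0, 4.3]
width: 0.0812
[ 0.54262211 -0.06866258  0.06311155] [-0.00094883  0.009183  ] 0.08123176663142584 [ 0.61751698 -4.00759242  4.32264594] 11.0833
```

View pics/s10.png

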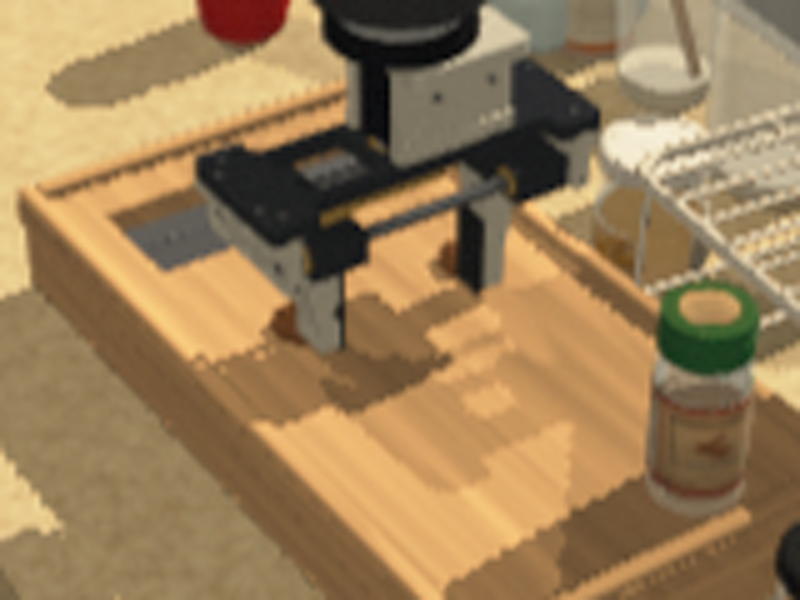

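The force reading (4 N up) suggests a finger is starting to ride up on a nut. I'll back off, lower slightly and look.

```bash
python3 -m handwheel '[[[0.081,0,-0.008,0,0],[0.081,0,-0.016,0,0],[0.081,0,-0.016,0.002,0],[0.081,0,-0.016,0.003,0],[0.081,0,-0.016,0.003,0]]]' 20
python3 - <<'E'
from station import *
import cv2
from m import *
s=arm.get_state();print(s["eef_pos"],tob(s["eef_pos"]),s["width"],s["force"],s["t"])
a=grab_frame("side")[180:250,265:345]
cv2.imwrite("pics/s11.png",cv2.resize(a,None,fx=8,fy=8,interpolation=cv2.INTER_CUBIC))
E
```

```text
t: 11.55
eef_pos: [0.5434, -0.0843, 0.0594]
ee_rot: [3.139, 0.002, -3.059]
force: [0.8, 1.1, -0.4]
width: 0.0812
[ 0.54344097 -0.08433114  0.0593723 ] [-0.00138329 -0.00650093] 0.08123808139123136 [ 0.81907685  1.10893324 -0.3635261 ] 11.55
```

View pics/s11.png

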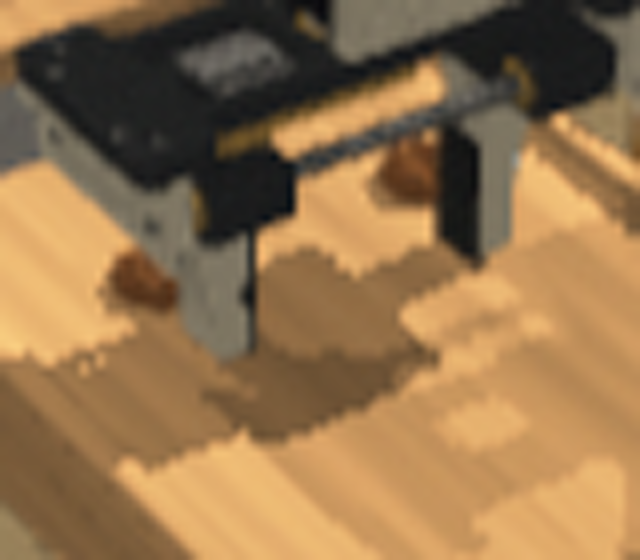

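```bash
python3 -m handwheel '[[[0.081,0,0.006,0,0],[0.081,0,0.012,0,0],[0.081,0,0.018,0,0],[0.081,0,0.024,0,0],[0.081,0,0.031,0,0],[0.081,0,0.038,0,0],[0.081,0,0.045,0,0],[0.081,0,0.052,0,0],[0.081,0,0.059,0,0],[0.081,0,0.066,0,0],[0.081,0,0.073,0,0],[0.081,0,0.08,0,0]]]' 20
python3 - <<'E'
from station import *
import cv2
from m import *
s=arm.get_state();print(s["eef_pos"],tob(s["eef_pos"]),s["width"],s["force"],s["t"])
a=grab_frame("side")[150:270,225:385]
cv2.imwrite("pics/s12.png",cv2.resize(a,None,fx=5,fy=5,interpolation=cv2.INTER_CUBIC))
E
```

```text
t: 12.6
eef_pos: [0.5369, -0.0038, 0.0598]
ee_rot: [3.139, 0.002, -3.059]
force: [0.0, -1.1, -0.5]
width: 0.0807
[ 0.53687916 -0.00375779  0.0597711 ] [-0.00149257  0.0743391 ] 0.08074630484154316 [ 0.00917406 -1.13080217 -0.5149919 ] 12.6
```

View pics/s12.png

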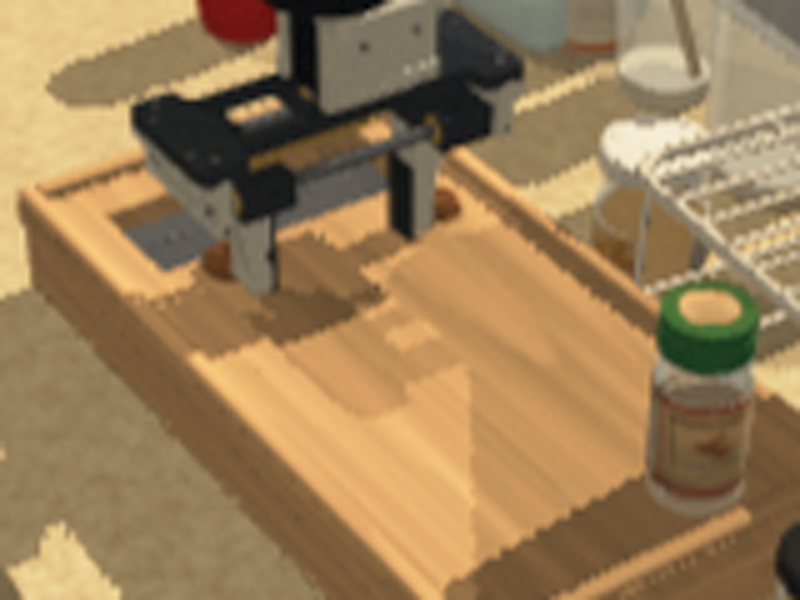

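The far nut has slipped past the finger's outer side (447,205); the near one (218,262) is still in front of its finger. I'll finish the near one, then go back for the far one.

```bash
python3 -m handwheel '[[[0.081,0.003,0,0,0],[0.081,0.003,0.007,0,0],[0.081,0.003,0.014,0,0],[0.081,0.003,0.021,0,0],[0.081,0.003,0.028,0,0],[0.081,0.003,0.035,0,0],[0.081,0.003,0.042,0,0],[0.081,0.003,0.049,0,0],[0.081,0.003,0.054,0,0],[0.081,0.003,0.054,0,0],[0.081,0.003,0.054,0,0]]]' 20
python3 -m handwheel '[[[0.081,0,0,-0.03,0],[0.081,0,0,-0.065,0],[0.081,0,0.03,-0.1,0],[0.081,0,0.06,-0.1,0],[0.081,0,0.1,-0.1,0],[0.081,0,0.13,-0.1,0],[0.081,0,0.15,-0.1,0],[0,0,0.15,-0.1,0],[0,0,0.15,-0.1,0]]]' 20
python3 - <<'E'
from station import *
import cv2
from m import *
s=arm.get_state();print(s["eef_pos"],tob(s["eef_pos"]),s["width"],s["force"],s["ee_rot"],s["t"])
a=grab_frame("side")[150:270,225:385]
cv2.imwrite("pics/s13.png",cv2.resize(a,None,fx=5,fy=5,interpolation=cv2.INTER_CUBIC))
a=grab_frame("top")[150:260,215:415]
cv2.imwrite("pics/t13.png",cv2.resize(a,None,fx=4,fy=4,interpolation=cv2.INTER_CUBIC))
E
```

```text
t: 13.57
eef_pos: [0.5295, 0.051, 0.0599]
ee_rot: [3.139, 0.003, -3.058]
force: [0.2, -0.5, -0.4]
width: 0.0813
t: 14.32
eef_pos: [0.5164, 0.2008, 0.1601]
ee_rot: [3.139, 0.002, -3.056]
force: [-0.2, -1.2, -0.8]
width: 0.0729
[0.51642697 0.2008201  0.16012989] [-0.00554951  0.27989674] 0.07285802884670507 [-0.17079413 -1.24541661 -0.83214538] [ 3.13911115e+00  2.12572278e-03 -3.05618037e+00] 14.3167
```

View pics/s13.png

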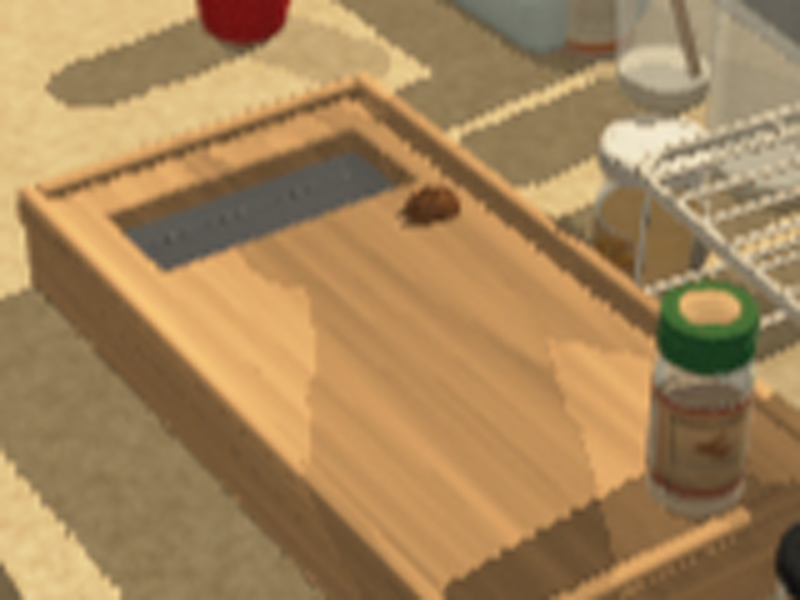

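View pics/t13.png

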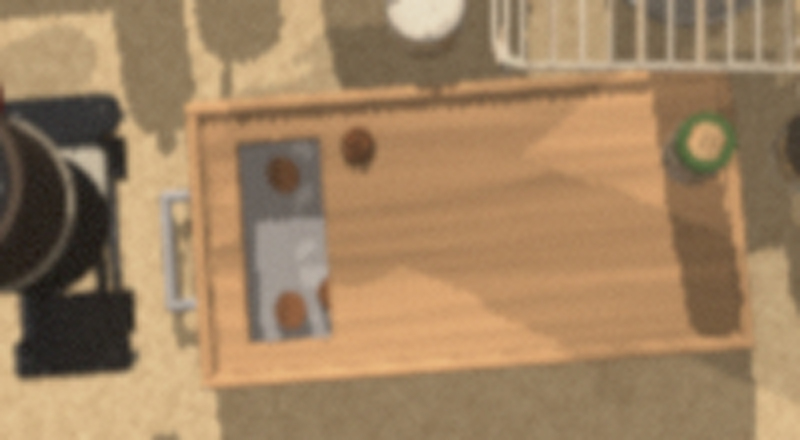

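```bash
python3 - <<'E'
from m import *
print(tob(T(357,146,.064)),tob(ray("side",(225+(433-2)/5,150+(204-2)/5),.064)))
E
```

```text
[0.06985564 0.08491239] [0.06721635 0.08437407]
```

```bash
python3 -m handwheel '[[[0,-0.01,-0.03,0,-6],[0,-0.022,-0.065,0,-12],[0,-0.034,-0.1,0,-18],[0,-0.045,-0.135,0,-25],[0,-0.057,-0.17,0,-25],[0,-0.067,-0.2,0,-25],[0,-0.074,-0.22,0,-25],[0,-0.077,-0.23,0,-25],[0,-0.077,-0.23,0,-25],[0,-0.077,-0.23,0.03,-25],[0,-0.077,-0.23,0.06,-25],[0,-0.077,-0.23,0.075,-25],[0,-0.077,-0.23,0.075,-25],[0,-0.077,-0.23,0.075,-25]]]' 20
python3 - <<'E'
from station import *
import cv2
from m import *
s=arm.get_state();print(s["eef_pos"],tob(s["eef_pos"]),s["width"],s["ee_rot"],s["t"])
a=grab_frame("side")[130:250,245:405]
cv2.imwrite("pics/s14.png",cv2.resize(a,None,fx=5,fy=5,interpolation=cv2.INTER_CUBIC))
E
```

```text
t: 15.58
eef_pos: [0.612, -0.0229, 0.0845]
ee_rot: [3.14, 0.001, -2.621]
force: [-0.4, 0.4, 1.4]
width: 0.0004
[ 0.61195172 -0.02292354  0.08448847] [0.07181057 0.049242  ] 0.0004346350801346668 [ 3.14007496e+00  1.07289828e-03 -2.62118015e+00] 15.5833
```

View pics/s14.png

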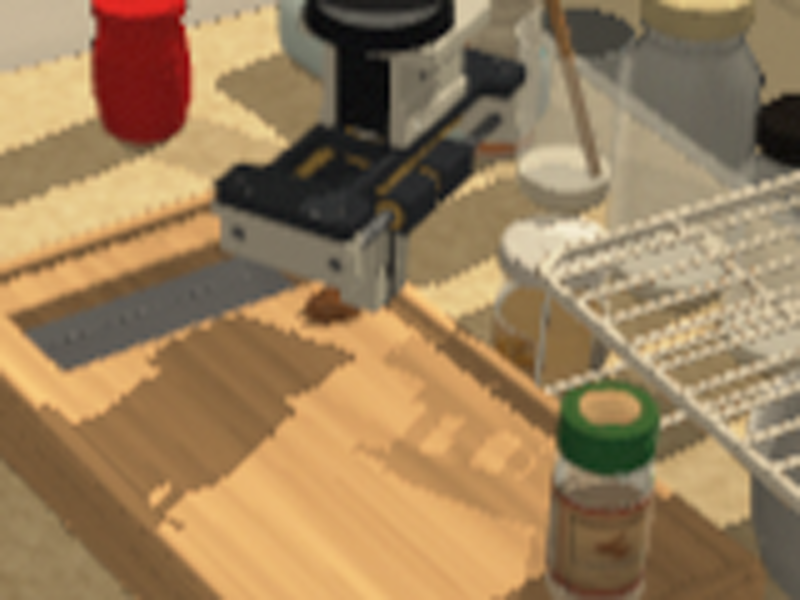

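```bash
python3 -m handwheel '[[[0,0,0,0.012,0],[0,0,0,0.02,0],[0,0,0,0.0245,0],[0,0,0,0.0245,0],[0,0,0,0.0245,0]]]' 20
python3 - <<'E'
from station import *
import cv2
from m import *
s=arm.get_state();print(s["eef_pos"],tob(s["eef_pos"]),s["force"],s["t"])
a=grab_frame("side")[130:250,245:405]
cv2.imwrite("pics/s15.png",cv2.resize(a,None,fx=5,fy=5,interpolation=cv2.INTER_CUBIC))
E
```

```text
t: 16.05
eef_pos: [0.6129, -0.0227, 0.0611]
ee_rot: [3.141, 0.003, -2.621]
force: [0.7, -1.3, 0.4]
width: 0.0004
[ 0.61292322 -0.02270634  0.0610987 ] [0.07279631 0.04938096] [ 0.67446188 -1.31392129  0.38925193] 16.05
```

View pics/s15.png

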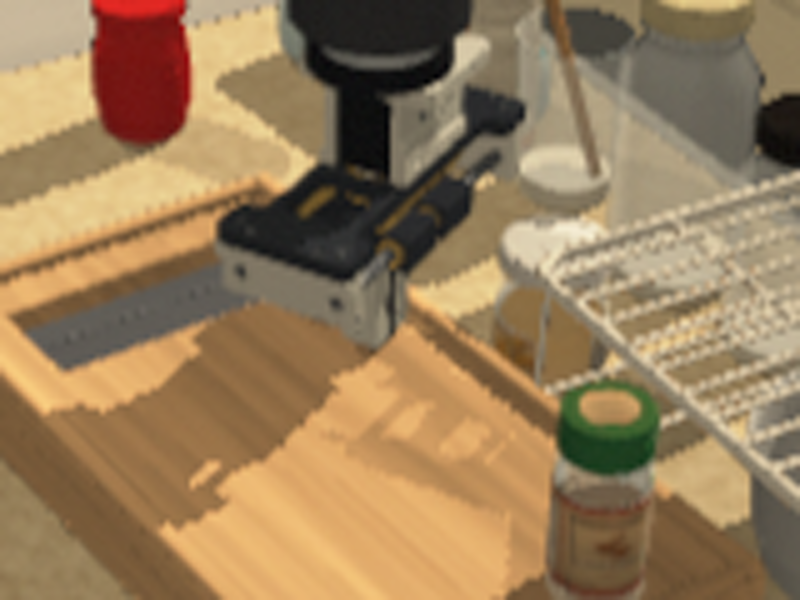

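```bash
python3 -m handwheel '[[[0,0,0.006,0.001,0],[0,0,0.012,0.001,0],[0,0,0.018,0.001,0],[0,0,0.024,0.001,0],[0,0,0.031,0.001,0],[0,0,0.038,0.001,0],[0,0,0.045,0.001,0],[0,0,0.052,0.001,0],[0,0,0.059,0.001,0],[0,0,0.066,0.001,0],[0,0,0.073,0.001,0],[0,0,0.08,0.001,0],[0,0,0.084,0.001,0],[0,0,0.084,0.001,0],[0,0,0.084,0.001,0]]]' 20
python3 - <<'E'
from station import *
import cv2
from m import *
s=arm.get_state();print(s["eef_pos"],tob(s["eef_pos"]),s["force"],s["t"])
a=grab_frame("side")[130:250,245:405]
cv2.imwrite("pics/s16.png",cv2.resize(a,None,fx=5,fy=5,interpolation=cv2.INTER_CUBIC))
E
```

```text
t: 17.35
eef_pos: [0.5714, 0.0505, 0.0605]
ee_rot: [3.141, 0.003, -2.62]
force: [0.1, 0.1, -0.1]
width: 0.0006
[0.57136848 0.05045816 0.06048614] [0.03721437 0.12562902] [ 0.09961933  0.0821028  -0.05664921] 17.35
```

View pics/s16.png

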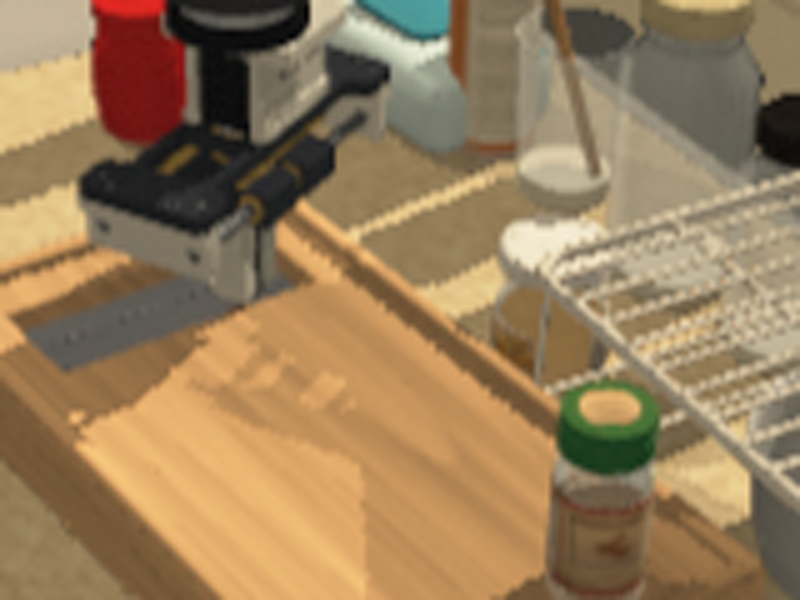

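```bash
python3 -m handwheel '[[[0,0,0,-0.035,0],[0,0,0,-0.075,0],[0,0,0,-0.11,0],[0,0,0.03,-0.13,0],[0,0,0.07,-0.13,0],[0,0,0.11,-0.13,0],[0,0,0.15,-0.13,0],[0,0,0.18,-0.13,0],[0,0,0.18,-0.13,0],[0,0,0.18,-0.13,0]]]' 20
python3 - <<'E'
from station import *
import cv2
from m import *
s=arm.get_state();print(s["eef_pos"],tob(s["eef_pos"]),s["force"],s["t"])
a=grab_frame("top");b=grab_frame("side")
cv2.imwrite("pics/top17.png",a);cv2.imwrite("pics/t17.png",cv2.resize(a[135:260,215:415],None,fx=4,fy=4,interpolation=cv2.INTER_CUBIC))
cv2.imwrite("pics/s17.png",b[80:380,200:500])
a0=cv2.imread("pics/top0.png");d=cv2.absdiff(a,a0).max(2)
for nm,(x,y) in dict(spice=(391,186),nut=(321,150),lid=(422,185)).items():print(nm,d[y-7:y+8,x-7:x+8].max())
E
```

```text
t: 18.23
eef_pos: [0.481, 0.2072, 0.1908]
ee_rot: [3.141, 0.004, -2.618]
force: [0.3, 0.8, -0.7]
width: 0.0004
[0.48099254 0.20720987 0.19078007] [-0.04036083  0.2890946 ] [ 0.25326185  0.76770254 -0.6718911 ] 18.2333
spice 16
nut 18
lid 13
```

View pics/t17.png

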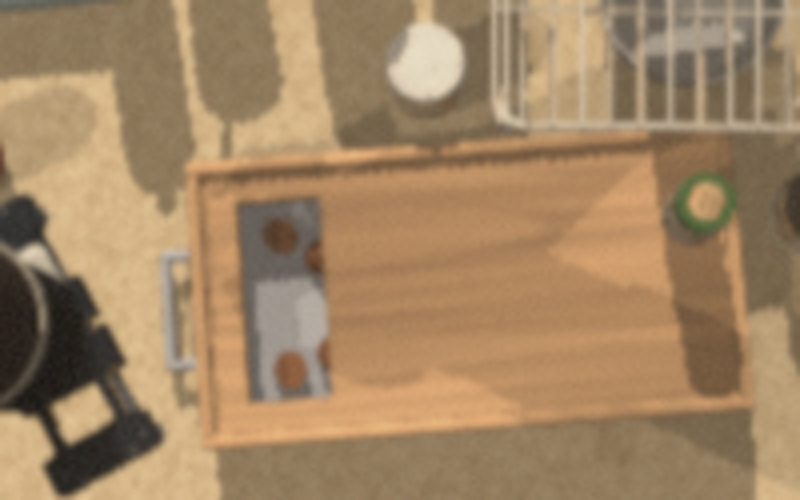

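View pics/s17.png

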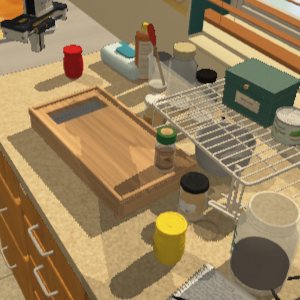

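The top view shows four nuts in the pan at (280,235), (315,255), (290,370) and (325,353). The board top is clear, the pull (174,310) is where the push left it, and the jars have not moved.

```bash
python3 - <<'E'
from station import arm
print(arm.job_done())
E
```

```text
the job is handed in; nothing more can be done
None
```

I pushed the drawer fully home and swept all four walnut halves through the opening into it. The job was handed in at about 18 s of the 64 s allowed.

- **Drawer:** I pushed the bar pull with shut fingers until the force rose to about 15 N. The tool then stood within 2 mm of the position computed for fully home. In the later pictures the pull has not moved.
- **Sweeps:** Two sweeps with open fingers dropped three nuts.
    - **Lowered fingers:** In the second sweep a finger began to ride up on a nut (about 4 N), so I backed off and lowered the fingers slightly.
    - **Slipped nut:** The fourth nut then slipped past the finger, and I sent it in with a separate diagonal push using shut fingers.
- **Last checks:** The final top view shows four nuts in the pan, two of them partly hidden by the opening's edge. The board's top is clear, and the spice jar, nut jar and lidded jar have not moved. The arm was clear of everything at hand-in.
- **Disagreement:** The board's outer corners fitted its stated length with up to 5 mm error in the pictures. The opening's edges, which I worked from, fitted to about 3 mm.

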